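# Tip an aerated-concrete test block onto the gauging board

## Robot

A 6-joint arm with a two-finger parallel gripper is mounted at the origin on a cart in front of the work surface, level with it; the furniture and walls round the work are solid. World frame = base frame: x ahead of the robot, y to its left, z up, the work surface at z = 0. Lengths are in mm, angles in rad, forces in N, time in s.
With the tool pointing down it reaches from about 350 to 775 mm from the base axis. Payload 7.3 kg.
Tool frame: the origin (TCP) lies midway between the tips of the shut fingers; the grasp point (between the pads) lies 19 mm behind it; z points along the fingers, y is the line along which they close (so a half turn about z gives the same grasp; the last joint's range is limited). The gripper opens to 92 mm and grips with 3 to 60 N. Pads are 19 mm wide; open, the fingers measure 130 mm over their backs; the gripper's body (75 mm by 190 mm) begins 47 mm behind the grasp point.
Start: joints at [1.141, 0.342, 1.524, -0, 1.275, -0.146], TCP at [146.988, 504.023, 226.741] pointing down, gripper open.
Joint ranges: [-2.53, 2.53], [-0.77, 2.02], [0.04, 2.7], [-1, 4.14], [0.28, 2.66], [-3.11, 3.11]. Speed limits (rad/s): [2.57, 2.57, 3.14, 3.14, 3.14, 3.14].

## Interface

Orientations are given as [roll, pitch, yaw] about the fixed x, y, z axes, in that order (R = Rz(yaw) Ry(pitch) Rx(roll)).
In Python, from plant import * gives the robot as it stands.
- The arm moves only by the tool step_arm, never from a script. Its argument "deltas" is one flat list of numbers, 5 for each row, row after row: the shift along the world's x, y, z in mm, then the turn about the world's z in degrees, then the finger opening in mm, from 0 to 91.8. In form: [tx, ty, tz, turn, gripper, tx, ty, tz, turn, gripper, ...]. A call has exactly 10 rows; each row shifts and turns the commanded pose from where the row before left it; what a row does not reach is not made up. A row lasts 1/8 s, in which the tool goes at most 62.5 mm and 10.7 degrees, less where a joint would pass 70% of its speed; a pose out of reach is approached as far as the arm can. A call is refused whole if a number of a shift passes 62.5 or a number of a turn 10.7, either way. A call with a gripper value outside its range is refused whole. The fingers move at their own pace and stop on an object; the grip force is fixed at half the most. Time passes only in rows, so rows that do not move let the fingers close, or fill a call up. It gives the time, the measured TCP pose, the force, the opening and the grip force at its end, in the units of the state.
- get_obs(): the state, without advancing time (a new reading comes with each control period).
- capture(name): name is "scene" or "top"; returns the picture (384x512x3 uint8, red, green, blue); there is no depth.
- camera_params(name): a dict with "mtx" (3x3 intrinsics, pixels), "rvec" (rotation vector, rad) and "tvec" (3), from world to camera coordinates, as OpenCV has them. Camera axes: x right, y down, z forward; pixel columns grow to the right and rows downward; lengths in mm; the calibration is good to about 2 mm. A picture is of the moment at which its call begins. camera_params takes no time and is no camera call.
- close_job(): hands the job in; it is judged then, once.
The state is a dict: "time": time; "joint_positions": joint angles; "dq": joint speeds; "tau": joint torques, N m; "tool_pos": TCP position; "tcp_rot": TCP orientation; "contact_force": force on the tool from outside, world axes, zero at the start; "moment": the same for the moment, N m; "grip_width": finger opening in mm; "finger_force": force on a finger pad.
Only numpy, scipy, OpenCV 4.12 (cv2) and the standard library are available. Lean on these libraries where they do the work, as an engineer would, in place of code of your own. Each camera call takes 0.05 s, during which the arm holds its last target. There are 200 camera calls.

## Task

Lay the tall pale concrete block on the gauging board: slide it upright until its foot butts squarely against the near edge of the board (the end opposite the steel fence), then tip it over that edge towards the fence, guiding it all the way down so that it never drops. Then slide it along until its red-banded head end is flush against the fence and it lies square and fully on the board, and let go. Never lift it clear of the bench and board, be gentle with the fence and the edge, and leave everything else where it is.

Things in the scene. Friction and masses are not known exactly. Their poses are not given: they have to be found in the camera images.
- test_block: Pale grey aerated-concrete block, loose, 0.46 to 0.76 kg, slides under 10 N; red band near its head. 60 mm (own x) by 80 mm (own y) by 180 mm tall (own z). Origin: centre of its foot face; z points foot to head. Starts upright 25 to 85 mm short of the board's near edge, its y within 0.3 rad of the board's y. Pinch it across the 60 mm. It is tipped towards the board's +y, onto its +y face.
- block_head (a point): Centre of the block's head face, 180 mm above its foot along own z; axes as the block's.
- gauging_board: Orange-brown wooden board fixed flat to the bench, 160 mm (own x) by 250 mm (own y), 12 mm thick. Origin: centre of its underside; y points from near edge to fence, z up. The near edge, a 12 mm step along x at y = -125 mm, is the stop for the block's foot. A steel fence, 160 mm wide, 14 mm thick, 40 mm above the board, stands on the far end.
- stop_edge (a point): Middle of the top of the board's near edge, 12 mm above the bench; axes as the board's.
- fence_face (a point): Middle of the fence's inner face (the face looking to the board's -y), 111 mm from the board's centre, 20 mm above the board's top; axes as the board's.
- beaker: Clear plastic beaker, 72 mm wide, 90 mm tall, bystander; origin under its centre.
- mortar_cube_1: 50 mm mortar cube, bystander; origin under its centre.
- mortar_cube_2: 50 mm mortar cube, bystander; origin under its centre.
- log_book: Small red book, 110x66x17 mm, bystander; origin under its centre.
- spanner_17: Steel spanner lying flat, 183 mm long, bystander.
- tape_measure: Yellow tape measure, 59x83x31 mm, bystander.
- dial_gauge: Round dial gauge lying flat, 115x56x21 mm, bystander.
- weight_3: Small grey balance weight, 34 mm wide, 36 mm tall, bystander.
Not all that is in view belongs to the job. Leave any green or pink look-alike of the test_block alone.

How it is judged (in metres and radians):
On the way, in this order (a step that is already met when the one before it is completed fails the run):
1. the block stands upright with its foot butted against the board's near edge (angle between test_block's own z axis and vertical below 0.12 rad and y of test_block in the frame of stop_edge above -0.044 m and angle between the y axis of test_block and the y axis of gauging_board, either way round below 0.08 rad), for 0.1 s.
2. the block leans over on the board's edge, its foot still low and bearing on the edge (angle between test_block's own z axis and vertical between 0.4 and 1.2 rad and y of test_block in the frame of stop_edge below -0.01 m and height (world z) of test_block below 0.07 m and contact force between test_block and gauging_board above 0.3 N), for 0.1 s.
3. the block lies flat on the board, not yet at the fence (angle between test_block's own z axis and vertical above 1.5 rad and height (world z) of test_block below 0.059 m and y of block_head in the frame of fence_face below -0.01 m), for 0.1 s.
At the end, for the whole second after the job is handed in: The block lies flat on its 60 x 180 mm face on the board, head within 4 mm of the fence, square to it within 0.05 rad, its head centre within 50 mm of the middle of the fence (so that it is fully on the board), at rest and released (angle between test_block's own z axis and vertical between 1.53 and 1.61 rad and height (world z) of test_block between 0.048 and 0.056 m and y of block_head in the frame of fence_face above -0.004 m and x of block_head in the frame of fence_face between -0.05 and 0.05 m and angle between the z axis of test_block and the y axis of gauging_board, either way round below 0.05 rad and linear speed of test_block below 0.01 m/s); the robot touches nothing.
It fails at once if the block drops or topples freely (turns faster than 3 rad/s) (angular speed of test_block above 3 rad/s).
It fails at once if the block is lifted clear (its head above 240 mm or its foot centre above 85 mm) (height (world z) of block_head above 0.24 m or height (world z) of test_block above 0.085 m).
It fails at once if the block is rammed against the board or fence, or pressed on it, with more than 60 N (contact force between test_block and gauging_board above 60 N).
It fails at once if the robot presses on the board or fence with more than 30 N (contact force between the arm and gauging_board above 30 N).
It fails at once if a bystander is moved by more than 20 mm (distance of any of beaker, mortar_cube_1, mortar_cube_2, log_book, spanner_17, tape_measure, dial_gauge, weight_3 from where it was at the start of the episode above 0.02 m).
It also fails if it takes over 72 s, if anything falls off the work surface, if the arm or the gripper's body presses on something with over 40 N, if the wrist force passes 120 N, or if a joint passes its speed limit or range.

## Working session

There is one attempt and no reset: what is moved stays moved. The work goes in short steps, Python scripts to look and compute and a tool call to move; the robot and the scene stay as the last step left them, time stands still between calls to the robot, and variables do not carry over. Pictures are saved under pics/ and viewed, at most 10 in all, crops included, and the job is handed in when it is done.

Besides the shell and the picture viewer there is one more tool, called as name(argument=value, ...), one argument or row to a line, values as JSON. step_arm: Moves the arm, as the interface text tells. Its arguments: {"type":"object","properties":{"deltas":{"type":"array","items":{"type":"number"}}},"required":["deltas"]}

```bash
mkdir -p pics; ls; python3 - <<'E'
from plant import *
import cv2
for n in ("scene","top"):
    im=capture(n); cv2.imwrite(f"pics/{n}0.png",cv2.cvtColor(im,cv2.COLOR_RGB2BGR))
    p=camera_params(n); print(n,p)
o=get_obs(); print(o)
E
```

```text
pics
scene {'mtx': array([[445.946817  ,   0.        , 251.80119409],
       [  0.        , 445.946817  , 186.47646399],
       [  0.        ,   0.        ,   1.        ]]), 'rvec': array([ 0.73396041, -2.49978529,  1.20435428]), 'tvec': array([ 407.33439642,  345.02930605, 1417.9078879 ])}
top {'mtx': array([[431.18503555,   0.        , 254.70774859],
       [  0.        , 431.18503555, 197.70681543],
       [  0.        ,   0.        ,   1.        ]]), 'rvec': array([ 2.16446307, -2.12459644,  0.14164059]), 'tvec': array([-125.57777076,  590.4140482 , 1371.0266658 ])}
{'time': 0.1, 'joint_positions': array([ 1.14102001e+00,  3.42657629e-01,  1.52490390e+00, -3.05149147e-05,
        1.27539974e+00, -1.46010405e-01]), 'dq': array([ 0.00034237, -0.00036778, -0.00326078,  0.0022277 ,  0.0003873 ,
       -0.00051329]), 'tau': array([ 1.56231221e-03, -4.31994867e+01, -2.44697142e+01,  7.19687738e-02,
        5.25408180e-02, -5.65272126e-05]), 'tool_pos': array([146.82855068, 503.67868938, 226.11822275]), 'tcp_rot': array([-3.14023436e+00, -1.70251472e-04,  2.85783553e+00]), 'contact_force': array([ 0.81420094, -0.22668645, -0.06319077]), 'moment': array([-0.03582723, -0.04704625, -0.00068381]), 'finger_force': 0.0, 'grip_width': 92.08123919277367}
```

View pics/scene0.png

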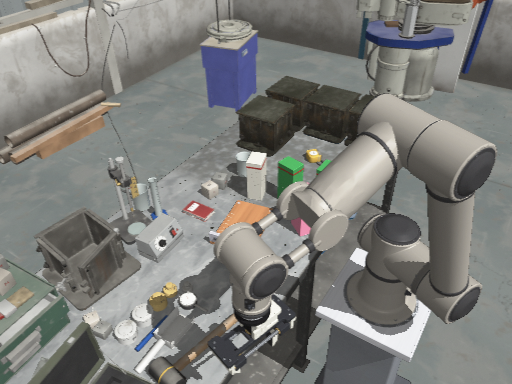

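View pics/top0.png

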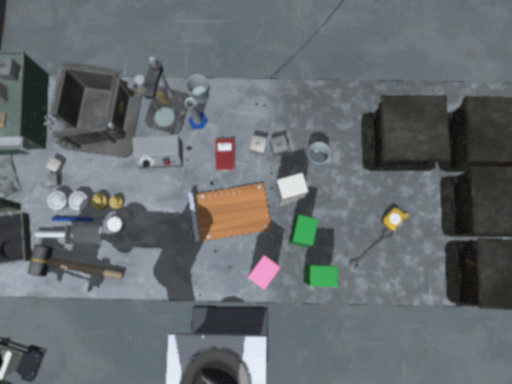

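The pale block is at top (292,188) and scene (256,175). The look-alikes are green at top (305,231) and (323,276), and pink at (264,271), so only the pale one with the red band fits. The board is at top (232,212), with the steel fence on its left at (194,216). Next are enlarged crops.

```bash
python3 - <<'E'
import cv2
a=cv2.imread("pics/top0.png"); b=cv2.imread("pics/scene0.png")
cv2.imwrite("pics/topc.png",cv2.resize(a[160:260,180:320],None,fx=5.7,fy=5.7,interpolation=cv2.INTER_CUBIC)[:600,:800])
cv2.imwrite("pics/scenec.png",cv2.resize(b[145:245,200:330],None,fx=6,fy=6,interpolation=cv2.INTER_CUBIC))
E
```

```text
(no output)
```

View pics/topc.png

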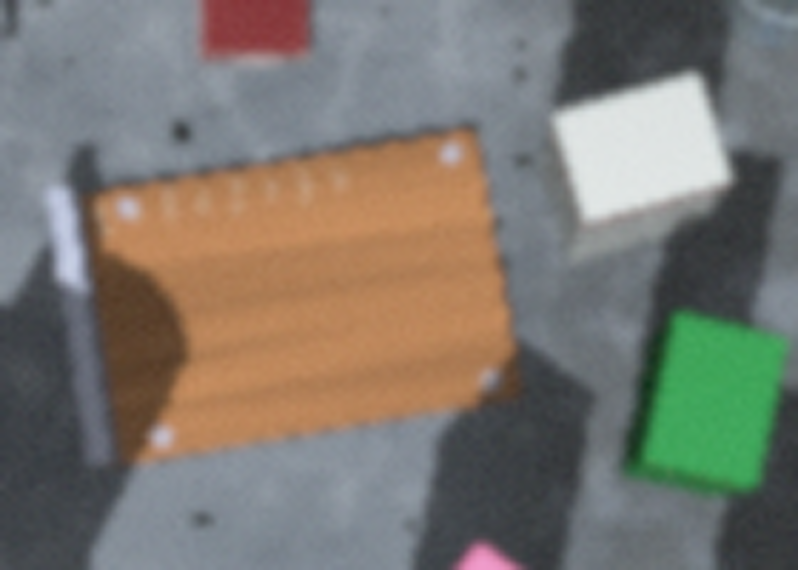

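View pics/scenec.png

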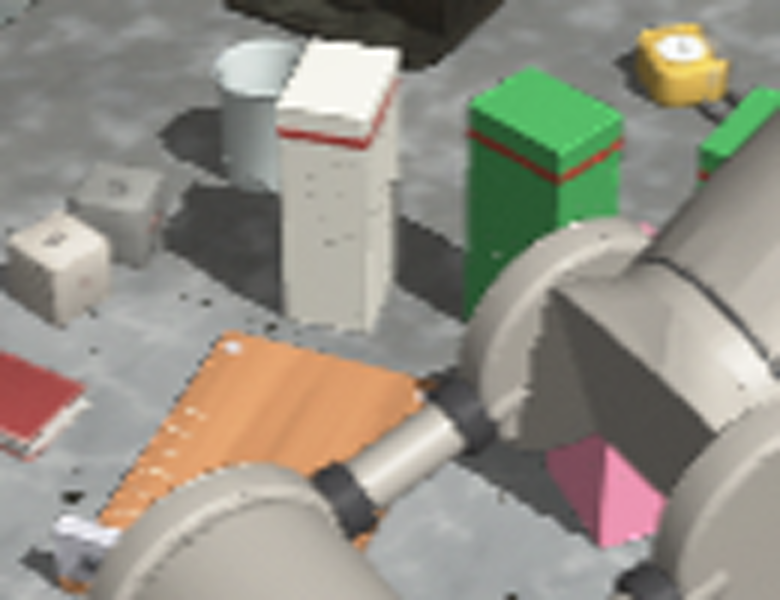

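The crops confirm it: the block head corners in the top crop are (553,118), (697,72), (733,183) and (582,222), with the red band visible in the scene crop. The board's near-edge corners are at top crop (475,128) and (518,398).

```bash
cat > h.py <<'E'
import numpy as np, cv2
from plant import *
C={n:camera_params(n) for n in("scene","top")}
def P(n):
    c=C[n]; R=cv2.Rodrigues(c["rvec"])[0]; return R,np.array(c["tvec"]).ravel(),np.array(c["mtx"])
def tri(a,b): # a scene px, b top px
    M=[P(n)[2]@np.c_[P(n)[0],P(n)[1]] for n in("scene","top")]
    X=cv2.triangulatePoints(M[0],M[1],np.float64(a).reshape(-1,2).T,np.float64(b).reshape(-1,2).T); return (X[:3]/X[3]).T
def ray(n,px,z):
    R,t,K=P(n); px=np.float64(px).reshape(-1,2); d=(R.T@np.linalg.inv(K)@np.c_[px,np.ones(len(px))].T).T; c=-R.T@t
    return c+d*((z-c[2])/d[:,2])[:,None]
def proj(n,X): return cv2.projectPoints(np.float64(X).reshape(-1,1,3),C[n]["rvec"],C[n]["tvec"],C[n]["mtx"],None)[0].reshape(-1,2)
E
python3 - <<'E'
from h import *
np.set_printoptions(precision=1,suppress=True)
T=lambda p:np.float64(p)/5.7+[180,160]-0.41
S=lambda p:np.float64(p)/6+[200,145]-0.42
tb=T([(553,118),(582,222),(733,183),(697,72)]); sb=S([(278,106),(363,127),(399,50),(312,38)])
X=tri(sb,tb); print("head",X,X.mean(0))
Y=ray("top",tb,180); print("top@180",Y,Y.mean(0)); Y=ray("scene",sb,180); print("scene@180",Y,Y.mean(0))
print("foot scene",ray("scene",S([(287,318),(373,332)]),0))
t=T([(97,193),(475,128),(518,398),(130,463)])
print("board",ray("top",t,12)); print(tri(S([(222,333),(430,380)]),T([(475,128),(518,380)])))
e=Y
B=ray("top",t,12)[:,:2]; print(np.linalg.norm(B-np.roll(B,-1,0),axis=1),B.mean(0))
for i in range(4):
    d=B[(i+1)%4]-B[i]; print(np.degrees(np.arctan2(d[1],d[0])))
for Z in (X,ray("top",tb,180),ray("scene",sb,180)):
  for i in range(4):
    d=Z[(i+1)%4]-Z[i]; print(i,np.linalg.norm(d[:2]),np.degrees(np.arctan2(d[1],d[0])))
E
```

```text
head [[ 627.5 -179.7  177.1]
 [ 573.7 -195.8  171. ]
 [ 594.9 -273.4  177.6]
 [ 652.2 -255.   177.7]] [ 612.1 -226.   175.9]
top@180 [[ 626.3 -179.9  180. ]
 [ 572.  -195.5  180. ]
 [ 593.8 -273.5  180. ]
 [ 652.  -254.7  180. ]] [ 611.  -225.9  180. ]
scene@180 [[ 625.7 -176.1  180. ]
 [ 567.4 -185.   180. ]
 [ 593.8 -270.1  180. ]
 [ 650.1 -252.3  180. ]] [ 609.2 -220.9  180. ]
foot scene [[ 628.9 -181.7    0. ]
 [ 571.4 -200.     0. ]]
board [[ 607.6   80.7   12. ]
 [ 650.4 -140.9   12. ]
 [ 491.8 -168.4   12. ]
 [ 450.    55.5   12. ]]
[[ 652.4 -140.4    5.6]
 [ 504.2 -167.3   11.9]]
[225.6 161.  227.8 159.6] [550.  -43.3]
-79.0789635375999
-170.14183631732712
100.56746969941291
9.054975051746682
0 56.08242354376965 -163.35345172499706
1 80.46613358397515 -74.74145740407926
2 60.188236712096824 17.767532367287064
3 79.2940462751961 108.19678114425231
0 56.56226900987145 -163.9447287354371
1 80.9584500883044 -74.36984458586223
2 61.21522802722155 17.93811359338707
3 79.04718813641557 108.96978630769206
0 59.0062504166065 -171.33319763904245
1 89.133465211394 -72.75319362012823
2 59.00981172399305 17.576454484840163
3 79.99354657671695 107.72165495452434
```

step_arm(
  deltas=[30, -35, 2, -5.6, 86, 30, -35, 2, -5.6, 86, 30, -35, 2, -5.6, 86, 30, -35, 2, -5.6, 86, 30, -35, 2, -5.6, 86, 30, -35, 2, -5.6, 86, 30, -35, 2, -5.6, 86, 30, -35, 2, -5.6, 86, 30, -35, 2, -5.6, 86, 30, -35, 2, -5.6, 86],
)

```text
time: 1.35
tool_pos: [447.6, 152.7, 246.6]
tcp_rot: [-3.141, -0.0, 1.877]
contact_force: [1.0, 1.5, -0.6]
grip_width: 85.9
finger_force: 0.0
```

step_arm(
  deltas=[20, -45, 0, 0, 86, 20, -45, 0, 0, 86, 20, -45, 0, 0, 86, 20, -45, 0, 0, 86, 20, -45, 0, 0, 86, 20, -45, 0, 0, 86, 20, -45, 0, 0, 86, 20, -45, 0, 0, 86, 0, 0, 0, 0, 86, 0, 0, 0, 0, 86],
)

```text
time: 2.6
tool_pos: [606.6, -205.5, 246.0]
tcp_rot: [-3.141, -0.002, 1.88]
contact_force: [0.4, -0.1, 0.0]
grip_width: 85.9
finger_force: 0.0
```

step_arm(
  deltas=[2, -10, 0, 0, 86, 3, -14, 0, 0, 86, 0, 0, -10, 0, 86, 0, 0, -10, 0, 86, 0, 0, -5, 0, 86, 0, 0, 0, 0, 86, 0, 0, 0, 0, 86, 0, 0, 0, 0, 86, 0, 0, 0, 0, 86, 0, 0, 0, 0, 86],
)

```text
time: 3.85
tool_pos: [612.0, -230.0, 221.8]
tcp_rot: [3.141, 0.0, 1.88]
contact_force: [-0.6, -0.3, 0.2]
grip_width: 85.9
finger_force: 0.0
```

```bash
python3 - <<'E'
from h import *
a=capture("scene")[...,::-1]; b=capture("top")[...,::-1]
cv2.imwrite("pics/s1.png",a); cv2.imwrite("pics/t1.png",b)
A=cv2.resize(a[140:260,195:325],None,fx=5,fy=5,interpolation=cv2.INTER_CUBIC)
cv2.imwrite("pics/m1.png",A); print(get_obs()["tool_pos"])
E
```

```text
[ 611.98549213 -229.99717491  221.77614439]
```

View pics/m1.png

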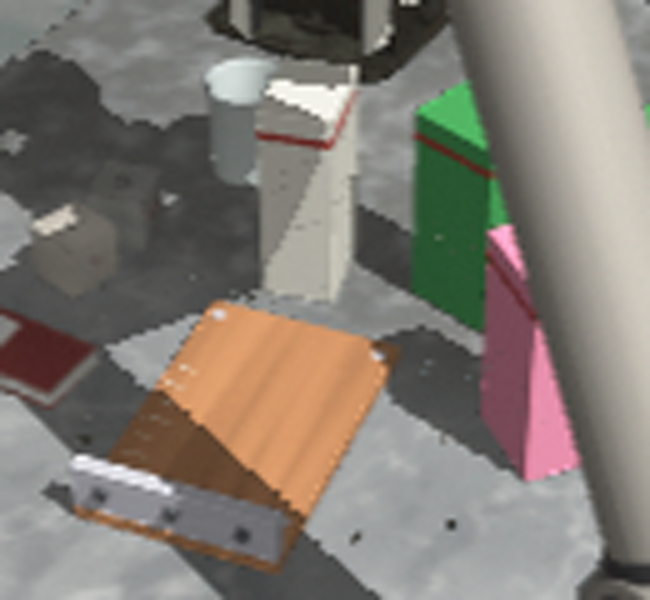

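The fingers are over the pale block's head, at crop5 (300,100). The board's near corners are now clear at (215,300) and (398,345), and the fence's outer face is at (75–290,460–560).

```bash
python3 - <<'E'
from h import *
np.set_printoptions(precision=1,suppress=True)
T=lambda p:np.float64(p)/5.7+[180,160]-0.41
S=lambda p:np.float64(p)/5+[195,140]-0.4
s=S([(215,300),(398,345)]); t=T([(475,128),(518,398)])
X=tri(s,t); print(X, ray("scene",s,12)[:,:2], ray("top",t,12)[:,:2])
f=S([(75,512),(277,567)]); F=ray("scene",f,10); print("outer end",F)
N=ray("scene",s,12); 
for a,b in ((F[0],N[0]),(F[1],N[1]),(N[1],N[0]),(F[1],F[0])):
  d=(b-a)[:2]; print(np.linalg.norm(d),np.degrees(np.arctan2(d[1],d[0])))
E
```

```text
[[ 650.1 -141.4    8.8]
 [ 492.5 -168.    13.3]] [[ 646.9 -138.6]
 [ 494.1 -168.9]] [[ 650.4 -140.9]
 [ 491.8 -168.4]]
outer end [[598.1 108.7  10. ]
 [445.   76.2  10. ]]
252.01450813140693 -78.83436855567174
249.9289219629034 -78.6689593062034
155.8248239797229 11.226037184638288
156.56244677779432 11.98940570893106
```

step_arm(
  deltas=[0, 0, -20, 0, 86, 0, 0, -20, 0, 86, 0, 0, -20, 0, 86, 0, 0, -15, 0, 86, 0, 0, -6, 0, 86, 0, 0, 0, 0, 86, 0, 0, 0, 0, 86, 0, 0, 0, 0, 86, 0, 0, 0, 0, 86, 0, 0, 0, 0, 86],
)

```text
time: 5.2
tool_pos: [612.0, -230.0, 140.9]
tcp_rot: [3.141, 0.0, 1.88]
contact_force: [-0.2, 0.3, 0.2]
grip_width: 86.2
finger_force: 0.0
```

step_arm(
  deltas=[0, 0, 0, 0, 70, 0, 0, 0, 0, 64, 0, 0, 0, 0, 60, 0, 0, 0, 0, 50, 0, 0, 0, 0, 50, 0, 0, 0, 0, 50, 0, 0, 0, 0, 50, 0, 0, 0, 0, 50, 0, 0, 0, 0, 50, 0, 0, 0, 0, 50],
)

```text
time: 6.45
tool_pos: [612.2, -230.0, 140.9]
tcp_rot: [3.141, 0.0, 1.88]
contact_force: [3.6, 0.2, 1.2]
grip_width: 59.7
finger_force: 29.9
```

step_arm(
  deltas=[-1, 1, 0, -1.4, 50, -2, 3, 0, -1.4, 50, -2, 3, 0, -1.4, 50, -2, 3, 0, -1.4, 50, -2, 3, 0, -1.3, 50, -2, 3, 0, 0, 50, -2, 3, 0, 0, 50, -2, 3, 0, 0, 50, -1, 3, 0, 0, 50, -1, 2, 0, 0, 50],
)

```text
time: 7.7
tool_pos: [599.9, -204.6, 145.0]
tcp_rot: [3.128, 0.008, 1.759]
contact_force: [11.7, -3.1, 12.5]
grip_width: 59.9
finger_force: 30.0
```

```bash
python3 - <<'E'
from h import *
np.set_printoptions(precision=1,suppress=True)
o=get_obs(); print(o["tool_pos"],o["tcp_rot"],o["contact_force"],o["moment"])
a=capture("scene")[...,::-1]; cv2.imwrite("pics/s2.png",a)
cv2.imwrite("pics/m2.png",cv2.resize(a[140:260,195:325],None,fx=5,fy=5,interpolation=cv2.INTER_CUBIC))
E
```

```text
[ 599.9 -204.6  145. ] [3.1 0.  1.8] [11.7 -3.1 12.5] [-0.6 -3.  -0.1]
```

View pics/m2.png

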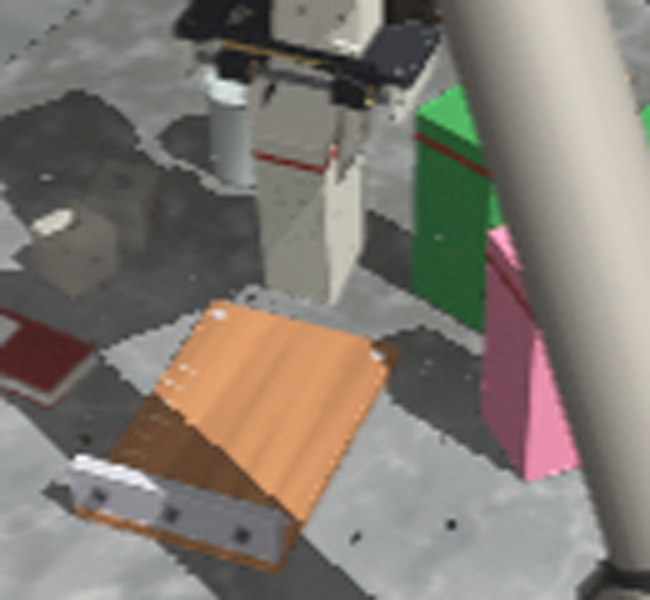

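The foot lags and the block leans slightly forward, with its foot at crop (265–335,270–300). It is jacking the tool up. I'll take some weight off the foot and see whether it hangs true.

step_arm(
  deltas=[0, 0, 1, 0, 50, 0, 0, 1, 0, 50, 0, 0, 1, 0, 50, 0, 0, 1, 0, 50, 0, 0, 1, 0, 50, 0, 0, 1, 0, 50, 0, 0, 0, 0, 50, 0, 0, 0, 0, 50, 0, 0, 0, 0, 50, 0, 0, 0, 0, 50],
)

```text
time: 9.0
tool_pos: [594.9, -202.9, 146.6]
tcp_rot: [-3.141, -0.0, 1.76]
contact_force: [0.1, -0.1, -5.4]
grip_width: 59.8
finger_force: 29.9
```

```bash
python3 - <<'E'
from h import *
np.set_printoptions(precision=3,suppress=True)
o=get_obs(); print(o["tool_pos"],o["tcp_rot"],o["contact_force"],o["moment"])
a=capture("scene")[...,::-1]; cv2.imwrite("pics/s3.png",a); b=capture("top")[...,::-1]; cv2.imwrite("pics/t3.png",b)
A=cv2.resize(a[140:220,220:300],None,fx=7,fy=7,interpolation=cv2.INTER_CUBIC)
cv2.imwrite("pics/m3.png",A)
E
```

```text
[ 594.897 -202.908  146.604] [-3.141 -0.     1.76 ] [ 0.073 -0.105 -5.448] [-0.019  0.083 -0.092]
```

View pics/m3.png

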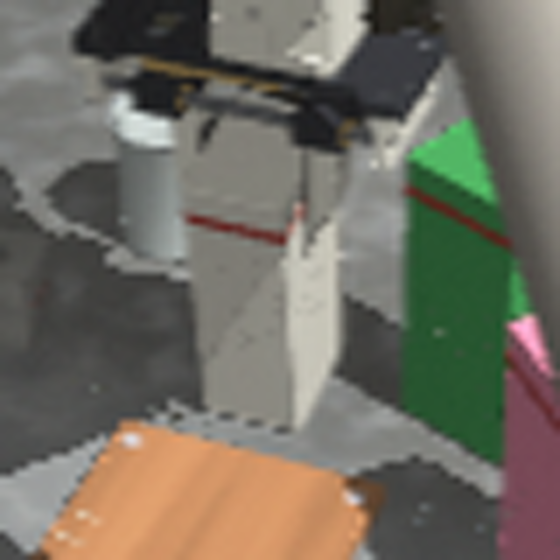

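```bash
python3 - <<'E'
from h import *
np.set_printoptions(precision=1,suppress=True)
S=lambda p:np.float64(p)/7+[220,140]-0.43
u=np.array([-.187,.982]);v=np.array([.982,.187]);E=np.array([571,-154.5])
for z0 in (3,):
  f=ray("scene",S([(207,415),(295,430)]),z0)[:,:2]; h=ray("scene",S([(188,217),(288,242)]),160+z0)[:,:2]
  for P_ in(f,h): print(np.c_[(P_-E)@v,(P_-E)@u])
g=np.array([594.9,-202.9])-E; print(g@v,g@u)
E
```

```text
[[ 40.5 -29.3]
 [-11.9 -35. ]]
[[ 36.4  -3.9]
 [-22.4  -2.1]]
14.418999999999977 -51.9981
```

The block leans about 0.16 rad forward. I'll load the foot, draw the head back and press flat to square it. After that I'll carry most of the weight while advancing.

step_arm(
  deltas=[0, 0, -2, 0, 50, 0.5, -3, -0.6, 0, 50, 0.5, -3, -0.6, 0, 50, 0.5, -3, -0.6, 0, 50, 0.5, -3, -0.6, 0, 50, 0.5, -3, -0.6, 0, 50, 0.5, -3, -0.6, 0, 50, 0.5, -3, -0.6, 0, 50, 0.5, -3, -0.8, 0, 50, 0, 0, 0, 0, 50],
)

```text
time: 10.35
tool_pos: [599.8, -227.7, 140.4]
tcp_rot: [3.139, 0.002, 1.76]
contact_force: [4.5, 1.6, 3.1]
grip_width: 60.1
finger_force: 30.0
```

```bash
python3 - <<'E'
from h import *
np.set_printoptions(precision=3,suppress=True)
o=get_obs(); print(o["tool_pos"],o["tcp_rot"],o["contact_force"],o["moment"])
a=capture("scene")[...,::-1]; cv2.imwrite("pics/s4.png",a)
A=cv2.resize(a[140:220,220:300],None,fx=7,fy=7,interpolation=cv2.INTER_CUBIC)
cv2.imwrite("pics/m4.png",A)
E
```

```text
[ 599.773 -227.744  140.378] [3.139 0.002 1.76 ] [4.537 1.645 3.063] [ 0.512 -1.262 -0.187]
```

View pics/m4.png

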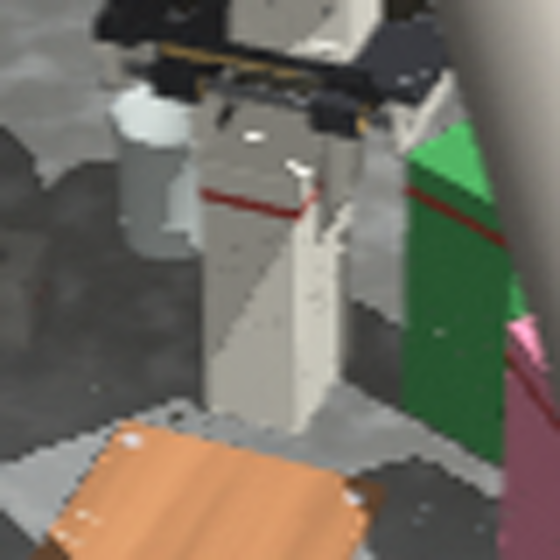

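Nearly upright now (edge (203,190)→(207,408)). Lift the weight off the foot and advance.

step_arm(
  deltas=[0, 0, 2, 0, 50, 0, 0, 1.5, 0, 50, 0, 0, 0, 0, 50, -0.5, 2.5, 0, 0, 50, -0.5, 2.5, 0, 0, 50, -0.5, 2.5, 0, 0, 50, -0.5, 2.5, 0, 0, 50, -0.5, 2.5, 0, 0, 50, -0.5, 2.5, 0, 0, 50, 0, 0, 0, 0, 50],
)

```text
time: 11.65
tool_pos: [596.0, -211.7, 143.3]
tcp_rot: [3.141, 0.0, 1.76]
contact_force: [0.0, -0.3, -4.6]
grip_width: 60.1
finger_force: 30.0
```

step_arm(
  deltas=[-0.4, 2, 0, 0, 50, -0.4, 2, 0, 0, 50, -0.4, 2, 0, 0, 50, 0, 0, 0, 0, 50, 0, 0, 0, 0, 50, 0, 0, 0, 0, 50, 0, 0, 0, 0, 50, 0, 0, 0, 0, 50, 0, 0, 0, 0, 50, 0, 0, 0, 0, 50],
)

```text
time: 12.9
tool_pos: [594.8, -206.0, 143.2]
tcp_rot: [3.142, -0.0, 1.76]
contact_force: [0.0, 0.8, -6.9]
grip_width: 59.9
finger_force: 30.0
```

step_arm(
  deltas=[-0.3, 1.5, 0, 0, 50, -0.3, 1.5, 0, 0, 50, -0.3, 1.5, 0, 0, 50, 0, 0, 0, 0, 50, 0, 0, 0, 0, 50, 0, 0, 0, 0, 50, 0, 0, 0, 0, 50, 0, 0, 0, 0, 50, 0, 0, 0, 0, 50, 0, 0, 0, 0, 50],
)

```text
time: 14.15
tool_pos: [593.9, -201.5, 143.2]
tcp_rot: [3.142, -0.0, 1.76]
contact_force: [-0.2, 0.3, -5.9]
grip_width: 59.5
finger_force: 30.0
```

```bash
python3 - <<'E'
from h import *
np.set_printoptions(precision=3,suppress=True)
o=get_obs(); print(o["tool_pos"],o["tcp_rot"],o["contact_force"],o["moment"])
a=capture("scene")[...,::-1]; cv2.imwrite("pics/s5.png",a)
A=cv2.resize(a[150:220,220:300],None,fx=8,fy=8,interpolation=cv2.INTER_CUBIC)
cv2.imwrite("pics/m5.png",A)
E
```

```text
[ 593.865 -201.479  143.237] [ 3.142 -0.     1.76 ] [-0.229  0.315 -5.856] [-0.052  0.057  0.042]
```

View pics/m5.png

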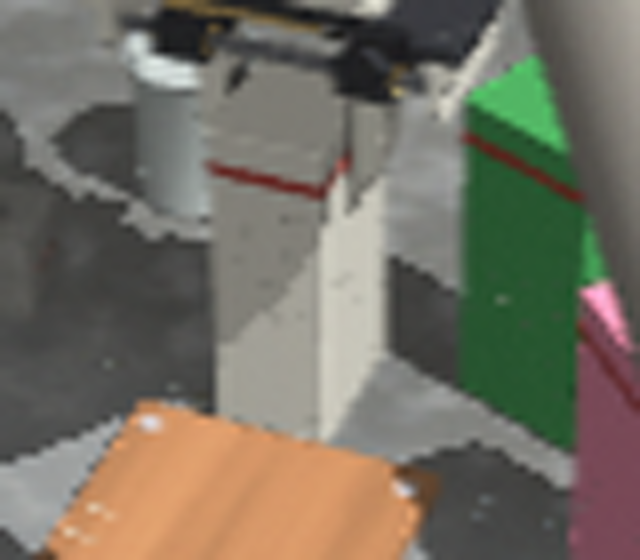

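The block is upright (edge (210,165)→(217,412)), and its foot at (320,438) is just short of the board edge. I'll creep on until the force shows contact.

step_arm(
  deltas=[-0.2, 1, 0, 0, 50, -0.2, 1, 0, 0, 50, -0.2, 1, 0, 0, 50, 0, 0, 0, 0, 50, 0, 0, 0, 0, 50, 0, 0, 0, 0, 50, 0, 0, 0, 0, 50, 0, 0, 0, 0, 50, 0, 0, 0, 0, 50, 0, 0, 0, 0, 50],
)

```text
time: 15.45
tool_pos: [593.3, -198.5, 143.3]
tcp_rot: [3.141, 0.0, 1.76]
contact_force: [0.6, 0.8, -5.4]
grip_width: 59.6
finger_force: 30.0
```

step_arm(
  deltas=[-0.2, 1, 0, 0, 50, -0.2, 1, 0, 0, 50, -0.2, 1, 0, 0, 50, 0, 0, 0, 0, 50, 0, 0, 0, 0, 50, 0, 0, 0, 0, 50, 0, 0, 0, 0, 50, 0, 0, 0, 0, 50, 0, 0, 0, 0, 50, 0, 0, 0, 0, 50],
)

```text
time: 16.7
tool_pos: [592.7, -195.5, 143.2]
tcp_rot: [3.142, -0.0, 1.76]
contact_force: [-1.1, 1.4, -5.4]
grip_width: 59.9
finger_force: 30.0
```

step_arm(
  deltas=[-0.2, 1, 0, 0, 50, -0.2, 1, 0, 0, 50, -0.2, 1, 0, 0, 50, 0, 0, 0, 0, 50, 0, 0, 0, 0, 50, 0, 0, 0, 0, 50, 0, 0, 0, 0, 50, 0, 0, 0, 0, 50, 0, 0, 0, 0, 50, 0, 0, 0, 0, 50],
)

```text
time: 17.95
tool_pos: [592.3, -192.6, 143.4]
tcp_rot: [3.141, 0.0, 1.76]
contact_force: [2.1, -4.2, -3.4]
grip_width: 60.2
finger_force: 30.0
```

```bash
python3 - <<'E'
from h import *
np.set_printoptions(precision=3,suppress=True)
o=get_obs(); print(o["tool_pos"],o["contact_force"],o["moment"])
a=capture("scene")[...,::-1]; cv2.imwrite("pics/s6.png",a); cv2.imwrite("pics/t6.png",capture("top")[...,::-1])
# near-edge line px & band red px lowest-left extents
u=np.array([-.187,.982]);v=np.array([.982,.187]);E=np.array([571,-154.5])
for n in ("s5","s6"):
  im=cv2.imread(f"pics/{n}.png").astype(int); r=im[140:200,235:270]
  m=(r[...,2]>1.6*r[...,1])&(r[...,2]>1.6*r[...,0])&(r[...,2]>70); ys,xs=np.nonzero(m); ys=ys+140; xs=xs+235
  front=[(x,ys[xs==x].mean()) for x in sorted(set(xs))]; print(n,[(x,round(y,1)) for x,y in front])
E
```

```text
[ 592.314 -192.577  143.373] [ 2.066 -4.192 -3.353] [-1.183 -0.379  0.05 ]
s5 [(np.int64(247), np.float64(171.0)), (np.int64(248), np.float64(171.0)), (np.int64(249), np.float64(171.0)), (np.int64(250), np.float64(171.5)), (np.int64(251), np.float64(172.0)), (np.int64(252), np.float64(172.0)), (np.int64(253), np.float64(172.0)), (np.int64(254), np.float64(172.5)), (np.int64(255), np.float64(173.0)), (np.int64(256), np.float64(173.0)), (np.int64(257), np.float64(173.0)), (np.int64(258), np.float64(173.0)), (np.int64(259), np.float64(174.0)), (np.int64(260), np.float64(173.0)), (np.int64(262), np.float64(170.0)), (np.int64(263), np.float64(170.0))]
s6 [(np.int64(246), np.float64(172.0)), (np.int64(247), np.float64(172.0)), (np.int64(248), np.float64(173.0)), (np.int64(249), np.float64(173.0)), (np.int64(250), np.float64(173.0)), (np.int64(251), np.float64(173.0)), (np.int64(252), np.float64(174.0)), (np.int64(253), np.float64(174.0)), (np.int64(254), np.float64(174.0)), (np.int64(255), np.float64(174.0)), (np.int64(256), np.float64(174.5)), (np.int64(257), np.float64(175.0)), (np.int64(258), np.float64(175.0)), (np.int64(259), np.float64(175.0)), (np.int64(261), np.float64(172.0))]
```

Contact: −4.2 N at the edge with the pads at board y ≈ −41, which matches the foot centre at −40. I'll press 1 mm more, hold, and compute the tipping arc.

step_arm(
  deltas=[-0.2, 0.8, 0, 0, 50, 0, 0, 0, 0, 50, 0, 0, 0, 0, 50, 0, 0, 0, 0, 50, 0, 0, 0, 0, 50, 0, 0, 0, 0, 50, 0, 0, 0, 0, 50, 0, 0, 0, 0, 50, 0, 0, 0, 0, 50, 0, 0, 0, 0, 50],
)

```text
time: 19.3
tool_pos: [591.8, -191.6, 143.1]
tcp_rot: [-3.141, -0.0, 1.76]
contact_force: [2.2, -2.1, -4.8]
grip_width: 59.7
finger_force: 30.0
```

```bash
python3 - <<'E'
import numpy as np
th=np.linspace(0,np.pi/2,51); L=np.interp(th,[0,.3,1.57],[150.3,149,147]); d=44
y=-d*np.cos(th)+L*np.sin(th); z=12+d*np.sin(th)+L*np.cos(th)-19
print("z end",z[::10])
dy=np.diff(y);dz=np.diff(z)
for i in range(0,50,10): print([ (round(-.187*a,1),round(.982*a,1),round(b,1)) for a,b in zip(dy[i:i+10],dz[i:i+10])])
E
```

```text
z end [143.3        148.28296197 138.9877915  115.5820433   80.42448012
  37.        ]
[(np.float64(-0.9), np.float64(4.7), np.float64(1.2)), (np.float64(-0.9), np.float64(4.7), np.float64(1.0)), (np.float64(-0.9), np.float64(4.7), np.float64(0.9)), (np.float64(-0.9), np.float64(4.7), np.float64(0.7)), (np.float64(-0.9), np.float64(4.7), np.float64(0.6)), (np.float64(-0.9), np.float64(4.8), np.float64(0.4)), (np.float64(-0.9), np.float64(4.8), np.float64(0.3)), (np.float64(-0.9), np.float64(4.8), np.float64(0.1)), (np.float64(-0.9), np.float64(4.8), np.float64(-0.0)), (np.float64(-0.9), np.float64(4.8), np.float64(-0.1))]
[(np.float64(-0.9), np.float64(4.8), np.float64(-0.3)), (np.float64(-0.9), np.float64(4.8), np.float64(-0.4)), (np.float64(-0.9), np.float64(4.7), np.float64(-0.6)), (np.float64(-0.9), np.float64(4.7), np.float64(-0.7)), (np.float64(-0.9), np.float64(4.7), np.float64(-0.9)), (np.float64(-0.9), np.float64(4.7), np.float64(-1.0)), (np.float64(-0.9), np.float64(4.6), np.float64(-1.2)), (np.float64(-0.9), np.float64(4.6), np.float64(-1.3)), (np.float64(-0.9), np.float64
[... 1033 characters left out ...]
6), np.float64(3.0), np.float64(-3.8)), (np.float64(-0.5), np.float64(2.8), np.float64(-3.9)), (np.float64(-0.5), np.float64(2.7), np.float64(-4.0))]
[(np.float64(-0.5), np.float64(2.6), np.float64(-4.0)), (np.float64(-0.5), np.float64(2.5), np.float64(-4.1)), (np.float64(-0.4), np.float64(2.3), np.float64(-4.2)), (np.float64(-0.4), np.float64(2.2), np.float64(-4.3)), (np.float64(-0.4), np.float64(2.1), np.float64(-4.3)), (np.float64(-0.4), np.float64(1.9), np.float64(-4.4)), (np.float64(-0.3), np.float64(1.8), np.float64(-4.4)), (np.float64(-0.3), np.float64(1.7), np.float64(-4.5)), (np.float64(-0.3), np.float64(1.5), np.float64(-4.6)), (np.float64(-0.3), np.float64(1.4), np.float64(-4.6))]
```

step_arm(
  deltas=[-0.9, 4.7, 1.0, 0, 50, -0.9, 4.7, 0.9, 0, 50, -0.9, 4.7, 0.8, 0, 50, -0.9, 4.7, 0.7, 0, 50, -0.9, 4.7, 0.6, 0, 50, -0.9, 4.8, 0.4, 0, 50, -0.9, 4.8, 0.3, 0, 50, -0.9, 4.8, 0.1, 0, 50, -0.9, 4.8, 0, 0, 50, -0.9, 4.8, -0.1, 0, 50],
)

```text
time: 20.55
tool_pos: [582.8, -143.9, 148.0]
tcp_rot: [3.142, 0.0, 1.76]
contact_force: [0.9, -3.5, -1.0]
grip_width: 59.7
finger_force: 30.0
```

step_arm(
  deltas=[-0.9, 4.8, -0.3, 0, 50, -0.9, 4.8, -0.4, 0, 50, -0.9, 4.7, -0.6, 0, 50, -0.9, 4.7, -0.7, 0, 50, -0.9, 4.7, -0.9, 0, 50, -0.9, 4.7, -1.0, 0, 50, -0.9, 4.6, -1.2, 0, 50, -0.9, 4.6, -1.3, 0, 50, -0.9, 4.5, -1.4, 0, 50, -0.9, 4.5, -1.6, 0, 50],
)

```text
time: 21.8
tool_pos: [573.9, -97.2, 138.5]
tcp_rot: [3.141, -0.0, 1.76]
contact_force: [1.1, -2.7, -0.0]
grip_width: 60.2
finger_force: 30.0
```

```bash
python3 - <<'E'
from h import *
np.set_printoptions(precision=3,suppress=True)
o=get_obs(); print(o["tool_pos"],o["contact_force"],o["moment"])
a=capture("scene")[...,::-1]; cv2.imwrite("pics/s7.png",a)
A=cv2.resize(a[140:240,210:310],None,fx=6,fy=6,interpolation=cv2.INTER_CUBIC)
cv2.imwrite("pics/m7.png",A)
E
```

```text
[573.879 -97.215 138.541] [ 1.15  -2.687 -0.014] [-1.085 -0.086 -0.021]
```

View pics/m7.png

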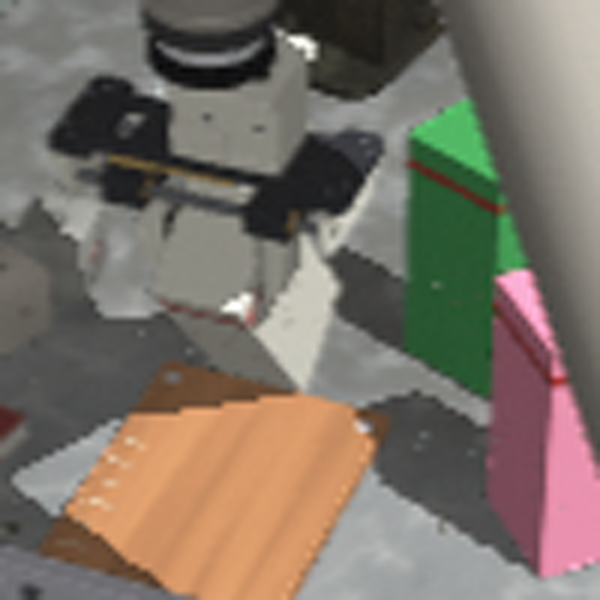

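The block is tipping about the edge at roughly 0.65 rad, with its foot corner at crop (305,390) on the board's near edge. Continuing the arc.

step_arm(
  deltas=[-0.8, 4.4, -1.7, 0, 50, -0.8, 4.4, -1.9, 0, 50, -0.8, 4.3, -2.0, 0, 50, -0.8, 4.3, -2.1, 0, 50, -0.8, 4.2, -2.3, 0, 50, -0.8, 4.1, -2.4, 0, 50, -0.8, 4.0, -2.5, 0, 50, -0.8, 4.0, -2.7, 0, 50, -0.7, 3.9, -2.8, 0, 50, -0.7, 3.8, -2.9, 0, 50],
)

```text
time: 23.1
tool_pos: [566.0, -55.8, 115.1]
tcp_rot: [3.141, -0.0, 1.76]
contact_force: [0.1, -0.3, 3.3]
grip_width: 59.9
finger_force: 30.0
```

step_arm(
  deltas=[-0.7, 3.7, -3.0, 0, 50, -0.7, 3.6, -3.2, 0, 50, -0.7, 3.5, -3.3, 0, 50, -0.6, 3.4, -3.4, 0, 50, -0.6, 3.3, -3.5, 0, 50, -0.6, 3.2, -3.6, 0, 50, -0.6, 3.1, -3.7, 0, 50, -0.6, 3.0, -3.8, 0, 50, -0.5, 2.8, -3.9, 0, 50, -0.5, 2.7, -4.0, 0, 50],
)

```text
time: 24.35
tool_pos: [559.9, -23.6, 79.5]
tcp_rot: [-3.142, -0.0, 1.76]
contact_force: [-1.0, 1.6, 3.5]
grip_width: 60.0
finger_force: 30.0
```

step_arm(
  deltas=[-0.5, 2.6, -4.0, 0, 50, -0.5, 2.5, -4.1, 0, 50, -0.4, 2.3, -4.2, 0, 50, -0.4, 2.2, -4.3, 0, 50, -0.4, 2.1, -4.3, 0, 50, -0.4, 1.9, -4.4, 0, 50, -0.3, 1.8, -4.4, 0, 50, -0.3, 1.6, -4.2, 0, 50, 0, 0, 0, 0, 50, 0, 0, 0, 0, 50],
)

```text
time: 25.6
tool_pos: [556.5, -7.1, 45.4]
tcp_rot: [-3.141, -0.0, 1.76]
contact_force: [0.1, 1.4, -3.0]
grip_width: 59.7
finger_force: 30.0
```

step_arm(
  deltas=[-0.1, 0.4, -1.2, 0, 50, -0.1, 0.4, -1.2, 0, 50, -0.1, 0.3, -1.2, 0, 50, 0, 0, -1.2, 0, 50, 0, 0, 0, 0, 50, 0, 0, 0, 0, 50, 0, 0, 0, 0, 50, 0, 0, 0, 0, 50, 0, 0, 0, 0, 50, 0, 0, 0, 0, 50],
)

```text
time: 26.85
tool_pos: [556.5, -5.8, 41.1]
tcp_rot: [3.141, -0.0, 1.76]
contact_force: [0.3, 3.6, 1.5]
grip_width: 59.9
finger_force: 30.0
```

step_arm(
  deltas=[0, 0, -1, 0, 50, 0, 0, -1, 0, 50, 0, 0, 0, 0, 50, 0, 0, 0, 0, 50, 0, 0, 0, 0, 50, 0, 0, 0, 0, 50, 0, 0, 0, 0, 50, 0, 0, 0, 0, 50, 0, 0, 0, 0, 50, 0, 0, 0, 0, 50],
)

```text
time: 28.1
tool_pos: [556.5, -5.8, 39.1]
tcp_rot: [3.141, 0.0, 1.76]
contact_force: [-0.0, 4.0, 2.7]
grip_width: 59.9
finger_force: 30.0
```

step_arm(
  deltas=[0, 0, -1, 0, 50, 0, 0, -0.5, 0, 50, 0, 0, 0, 0, 50, 0, 0, 0, 0, 50, 0, 0, 0, 0, 50, 0, 0, 0, 0, 50, 0, 0, 0, 0, 50, 0, 0, 0, 0, 50, 0, 0, 0, 0, 50, 0, 0, 0, 0, 50],
)

```text
time: 29.35
tool_pos: [556.5, -5.8, 37.6]
tcp_rot: [3.142, 0.0, 1.76]
contact_force: [-0.4, 3.5, 2.8]
grip_width: 59.9
finger_force: 30.0
```

step_arm(
  deltas=[0, 0, -1, 0, 50, 0, 0, -0.5, 0, 50, 0, 0, 0, 0, 50, 0, 0, 0, 0, 50, 0, 0, 0, 0, 50, 0, 0, 0, 0, 50, 0, 0, 0, 0, 50, 0, 0, 0, 0, 50, 0, 0, 0, 0, 50, 0, 0, 0, 0, 50],
)

```text
time: 30.6
tool_pos: [556.5, -5.8, 36.1]
tcp_rot: [3.141, 0.0, 1.76]
contact_force: [-0.7, 3.6, 1.4]
grip_width: 59.9
finger_force: 30.0
```

```bash
python3 - <<'E'
from h import *
np.set_printoptions(precision=1,suppress=True)
o=get_obs(); print(o["tool_pos"],o["contact_force"],o["moment"])
cv2.imwrite("pics/s8.png",capture("scene")[...,::-1]); cv2.imwrite("pics/t8.png",capture("top")[...,::-1])
im=cv2.imread("pics/s8.png").astype(int); B,G,R=im[...,0],im[...,1],im[...,2]
y0,y1,x0,x1=170,250,215,290
m=((R>1.6*G)&(R>1.6*B)&(R>70))[y0:y1,x0:x1]
n,l,st,c=cv2.connectedComponentsWithStats(m.astype(np.uint8)); print(st[1:]+[x0,y0,0,0,0])
E
```

```text
[556.5  -5.8  36.1] [-0.7  3.6  1.4] [ 0.   0.1 -0. ]
[]
```

step_arm(
  deltas=[0, 0, -1, 0, 50, 0, 0, -0.5, 0, 50, 0, 0, 0, 0, 50, 0, 0, 0, 0, 50, 0, 0, 0, 0, 50, 0, 0, 0, 0, 50, 0, 0, 0, 0, 50, 0, 0, 0, 0, 50, 0, 0, 0, 0, 50, 0, 0, 0, 0, 50],
)

```text
time: 31.95
tool_pos: [556.4, -5.7, 34.6]
tcp_rot: [-3.142, -0.0, 1.76]
contact_force: [-0.8, 5.9, 1.8]
grip_width: 60.1
finger_force: 30.0
```

step_arm(
  deltas=[0, 0, -1, 0, 50, 0, 0, -0.5, 0, 50, 0, 0, 0, 0, 50, 0, 0, 0, 0, 50, 0, 0, 0, 0, 50, 0, 0, 0, 0, 50, 0, 0, 0, 0, 50, 0, 0, 0, 0, 50, 0, 0, 0, 0, 50, 0, 0, 0, 0, 50],
)

```text
time: 33.2
tool_pos: [556.5, -5.8, 33.1]
tcp_rot: [3.142, 0.0, 1.76]
contact_force: [-1.3, 5.1, 0.9]
grip_width: 60.0
finger_force: 30.0
```

step_arm(
  deltas=[0, 0, -1, 0, 50, 0, 0, -1, 0, 50, 0, 0, 0, 0, 50, 0, 0, 0, 0, 50, 0, 0, 0, 0, 50, 0, 0, 0, 0, 50, 0, 0, 0, 0, 50, 0, 0, 0, 0, 50, 0, 0, 0, 0, 50, 0, 0, 0, 0, 50],
)

```text
time: 34.45
tool_pos: [556.5, -5.8, 31.1]
tcp_rot: [3.142, 0.0, 1.76]
contact_force: [-0.7, 4.9, 1.2]
grip_width: 59.6
finger_force: 30.0
```

```bash
python3 - <<'E'
from h import *
np.set_printoptions(precision=1,suppress=True,linewidth=200)
o=get_obs(); print(o["tool_pos"],o["contact_force"],o["moment"])
cv2.imwrite("pics/s9.png",capture("scene")[...,::-1])
u=np.array([-.187,.982]);v=np.array([.982,.187]);E=np.array([571,-154.5])
g=o["tool_pos"][:2]-E; xb,yb=g@v,g@u; print("pad",xb,yb)
# predicted head lower/upper edge px for flat (head at pad+20)
for dx in(-25,0,25):
  for z in (12,92): 
    w=E+v*(xb+dx)+u*(yb+20); print(dx,z,proj("scene",[w[0],w[1],z]))
im=cv2.imread("pics/s9.png")
for dx in(-20,0,20):
  w=E+v*(xb+dx)+u*(yb+20); a=proj("scene",[w[0],w[1],100])[0]; b=proj("scene",[w[0],w[1],-20])[0]
  print([ (int(r),im[int(r),int(round(a[0]+(b[0]-a[0])*(r-a[1])/(b[1]-a[1])))].tolist()) for r in np.arange(a[1],b[1]+6)])
E
```

```text
[556.5  -5.8  31.1] [-0.7  4.9  1.2] [0.1 0.1 0. ]
pad 13.541263685910616 148.69708751310975
-25 12 [[241.2 232.4]]
-25 92 [[240.4 216.2]]
0 12 [[235.  230.7]]
0 92 [[234.  214.5]]
25 12 [[228.9 229. ]]
25 92 [[227.7 212.8]]
[(214, [102, 99, 97]), (215, [113, 119, 122]), (216, [123, 131, 134]), (217, [122, 130, 132]), (218, [123, 131, 133]), (219, [123, 130, 133]), (220, [123, 131, 133]), (221, [123, 131, 133]), (222, [123, 131, 133]), (223, [123, 131, 133]), (224, [122, 130, 132]), (225, [124, 131, 133]), (226, [122, 130, 133]), (227, [124, 132, 134]), (228, [160, 170, 173]), (229, [126, 140, 148]), (230, [52, 75, 105]), (231, [101, 148, 210]), (232, [103, 151, 214]), (233, [105, 154, 218]), (234, [104, 153, 217]), (235, [104, 153, 217]), (236, [107, 155, 219]), (237, [106, 155, 219]), (238, [105, 152, 216]), (239, [114, 120, 130]), (240, [114, 109, 110]), (241, [113, 108, 109]), (242, [122, 118, 119]), (243, [117, 114, 113]), (244, [117, 112, 113])]
[(212, [138, 133, 130]), (213, [102, 100, 99]), (214, [123, 131, 133]), (215, [124, 131, 134]), (216, [122, 130, 132]), (217, [124, 13
[... 635 characters left out ...]
92, 93]), (213, [115, 122, 123]), (214, [110, 117, 119]), (215, [110, 118, 119]), (216, [139, 149, 151]), (217, [137, 146, 148]), (218, [109, 115, 118]), (219, [109, 116, 118]), (220, [113, 120, 121]), (221, [126, 133, 134]), (222, [124, 131, 133]), (223, [123, 132, 133]), (224, [139, 148, 149]), (225, [122, 131, 131]), (226, [117, 127, 130]), (227, [53, 73, 100]), (228, [77, 111, 159]), (229, [109, 157, 222]), (230, [107, 155, 219]), (231, [102, 148, 211]), (232, [100, 148, 208]), (233, [99, 145, 206]), (234, [100, 145, 206]), (235, [99, 144, 204]), (236, [101, 128, 165]), (237, [113, 109, 109]), (238, [114, 110, 111]), (239, [125, 120, 121]), (240, [118, 115, 114]), (241, [117, 112, 113])]
```

```bash
cat >> h.py <<'E'
u=np.array([-.187,.982]);v=np.array([.982,.187]);E=np.array([571,-154.5])
def W(x,y,z): w=E+v*x+u*y; return [w[0],w[1],z]
E
python3 - <<'E'
from h import *
import scipy.ndimage as nd
im=cv2.imread("pics/s9.png").astype(float)
sat=im[...,2]-im[...,0]   # brown has R>>B, pale has ~0
def prof(x,y,zs):
    p=proj("scene",[W(x,y,z) for z in zs]); return nd.map_coordinates(sat,[p[:,1],p[:,0]],order=1), nd.map_coordinates(im[...,1],[p[:,1],p[:,0]],order=1)
zs=np.arange(110,-30,-5)
print("zs",zs.tolist())
for y in(-15,0,20,40,60,80,100,120,140):
    s,g=prof(13.5-30,y,zs); print(y,s.astype(int).tolist(),g.astype(int).tolist())
E
```

```text
zs [110, 105, 100, 95, 90, 85, 80, 75, 70, 65, 60, 55, 50, 45, 40, 35, 30, 25, 20, 15, 10, 5, 0, -5, -10, -15, -20, -25]
-15 [1, 2, 1, 5, 11, 9, 10, 11, 10, 10, 10, 11, 10, 9, 10, 9, 9, 6, -6, -6, -5, -4, -4, -5, -6, -4, 0, 7] [68, 68, 75, 126, 212, 199, 177, 187, 182, 177, 182, 183, 184, 186, 187, 187, 184, 161, 62, 85, 65, 63, 81, 65, 60, 56, 94, 152]
0 [6, 11, 8, 8, 9, 12, 14, 14, 13, 13, 13, 13, 13, 14, 8, -1, -5, -5, -5, -5, -6, -5, -5, -5, -5, -2, 2, 6] [107, 206, 241, 241, 235, 220, 205, 197, 200, 201, 196, 190, 194, 199, 165, 96, 62, 66, 64, 61, 61, 60, 60, 60, 59, 79, 109, 142]
20 [9, 9, 9, 8, 9, 12, 13, 14, 13, 13, 13, 8, 0, -4, -5, -5, -5, -5, -5, -6, -6, -5, -5, -6, -5, -3, 2, 7] [240, 242, 241, 240, 233, 215, 202, 199, 200, 200, 199, 165, 103, 67, 61, 61, 60, 61, 60, 60, 60, 66, 74, 61, 60, 61, 102, 154]
40 [8, 8, 8, 8, 10, 13, 13, 13, 12, 5, -2, -5, -6, -5, -5, -6, -6, -5, -5, -5, -6, -6, -5, -3, 1, 10, 11, 9] [242, 242, 241, 240, 230, 217, 203, 199, 199, 150, 83, 61, 61, 61, 61, 61, 60, 60, 61, 65, 84, 81, 58, 55, 92, 166, 173, 172]
60 [8, 8, 8, 8, 10, 13, 1, -4, -5, -
[... 480 characters left out ...]
 -4, -2, -1, 4, 23, 33, 23, 18, 18, 20, 22, 32, 60, 83, 99, 110, 111, 113, 113] [207, 206, 192, 143, 94, 67, 59, 59, 56, 46, 39, 34, 36, 55, 78, 86, 87, 104, 107, 99, 107, 129, 138, 145, 149, 151, 153, 154]
120 [13, 13, 11, 6, -2, -4, -2, -1, -4, -3, -1, 15, 22, 17, 4, 6, 9, 9, 8, 9, 25, 56, 90, 106, 108, 110, 111, 113] [200, 202, 185, 141, 93, 51, 38, 34, 49, 44, 54, 71, 72, 65, 57, 109, 128, 125, 117, 120, 131, 136, 141, 146, 148, 149, 151, 154]
140 [10, -1, -2, -1, -2, -5, -4, -4, -2, -2, 0, 6, 10, 10, 10, 9, 9, 9, 11, 24, 71, 79, 103, 106, 107, 108, 111, 111] [159, 64, 39, 34, 34, 61, 59, 53, 36, 40, 51, 111, 134, 134, 134, 130, 131, 131, 130, 120, 114, 112, 141, 144, 146, 147, 150, 152]
```

Force stays at about +1 N, consistent with the block still rotating against pad friction, so the pad-to-face distance is under 38 mm. I'll go down carefully in small steps. The body underside is at TCP z + 66 mm, so I have to stay above z ≈ 27.

step_arm(
  deltas=[0, 0, -0.5, 0, 50, 0, 0, -0.5, 0, 50, 0, 0, -0.5, 0, 50, 0, 0, 0, 0, 50, 0, 0, 0, 0, 50, 0, 0, 0, 0, 50, 0, 0, 0, 0, 50, 0, 0, 0, 0, 50, 0, 0, 0, 0, 50, 0, 0, 0, 0, 50],
)

```text
time: 35.75
tool_pos: [556.5, -5.6, 29.7]
tcp_rot: [3.141, -0.0, 1.76]
contact_force: [-1.3, 5.0, 2.9]
grip_width: 59.7
finger_force: 30.0
```

```bash
python3 - <<'E'
from h import *
np.set_printoptions(precision=2,suppress=True)
o=get_obs(); print(o["tool_pos"],o["contact_force"],o["moment"])
cv2.imwrite("pics/t10.png",capture("top")[...,::-1]); cv2.imwrite("pics/s10.png",capture("scene")[...,::-1])
# head-face bottom edge, subpixel (pale->brown saturation) along columns, s8,s9,s10
import scipy.ndimage as nd
for n in("s8","s9","s10"):
    im=cv2.imread(f"pics/{n}.png").astype(float); r=[]
    for c in range(230,244,2):
        col=im[:,c]; s=col[:,2]-col[:,0]; rows=np.arange(216,236,.1); q=np.interp(rows,np.arange(384),s); b=rows[np.argmax(q>25)]
        g=np.interp(np.arange(205,222,.1),np.arange(384),col[:,2]-col[:,0]); t=np.arange(205,222,.1)[np.argmax(g>4)]
        r.append((round(t,1),round(b,1)))
    print(n,r)
E
```

```text
[556.46  -5.6   29.69] [-1.31  5.05  2.9 ] [0.15 0.05 0.02]
s8 [(np.float64(205.2), np.float64(225.5)), (np.float64(206.1), np.float64(226.3)), (np.float64(206.2), np.float64(226.5)), (np.float64(205.0), np.float64(227.4)), (np.float64(205.0), np.float64(228.1)), (np.float64(205.0), np.float64(228.4)), (np.float64(205.0), np.float64(229.0))]
s9 [(np.float64(206.2), np.float64(226.4)), (np.float64(205.0), np.float64(226.9)), (np.float64(205.0), np.float64(227.5)), (np.float64(205.0), np.float64(228.2)), (np.float64(205.0), np.float64(228.5)), (np.float64(205.0), np.float64(229.1)), (np.float64(205.0), np.float64(229.5))]
s10 [(np.float64(206.4), np.float64(226.4)), (np.float64(205.0), np.float64(227.3)), (np.float64(205.0), np.float64(228.1)), (np.float64(205.0), np.float64(228.4)), (np.float64(205.0), np.float64(228.9)), (np.float64(205.0), np.float64(229.4)), (np.float64(205.0), np.float64(229.9))]
```

step_arm(
  deltas=[0, 0, -0.5, 0, 50, 0, 0, -0.5, 0, 50, 0, 0, -0.5, 0, 50, 0, 0, 0, 0, 50, 0, 0, 0, 0, 50, 0, 0, 0, 0, 50, 0, 0, 0, 0, 50, 0, 0, 0, 0, 50, 0, 0, 0, 0, 50, 0, 0, 0, 0, 50],
)

```text
time: 37.1
tool_pos: [556.5, -5.6, 28.2]
tcp_rot: [3.141, -0.0, 1.76]
contact_force: [-0.7, 5.8, 2.1]
grip_width: 60.0
finger_force: 30.0
```

```bash
python3 - <<'E'
from h import *
from scipy.optimize import least_squares
np.set_printoptions(precision=1,suppress=True,linewidth=180)
o=get_obs(); print(o["tool_pos"],o["contact_force"],o["moment"])
cv2.imwrite("pics/t11.png",capture("top")[...,::-1]); cv2.imwrite("pics/s11.png",capture("scene")[...,::-1])
# coarse ascii of top image around block: classify P pale bright, B brown, . other
im=cv2.imread("pics/t11.png").astype(int)
c=proj("top",[W(13,20,92)])[0]; print("block mid px",c, "edge",proj("top",[W(-80,0,12),W(80,0,12)]), "foot flat corners",proj("top",[W(-17,-10,92),W(43,-10,92)]))
B,G,R=im[...,0],im[...,1],im[...,2]
ch=np.full(B.shape,'.'); ch[(R-B>30)]='b'; ch[(abs(R-B)<30)&(G>150)]='P'; ch[G<50]='#'
for r in range(182,248,2): print(r,''.join(ch[r,185:300]))
E
```

```text
[556.5  -5.6  28.2] [-0.7  5.8  2.1] [ 0.2  0.1 -0. ]
block mid px [260.2 199.5] edge [[270.8 229.2]
 [262.5 182.3]] foot flat corners [[271.2 207.2]
 [267.9 188.7]]
182 ...................................................................................................................
184 ...........................................................................bbb.....................................
186 ....................................................#......bbbbbbbbbbbbb.....bb....................................
188 ...PPPP....PPPPP...................................###bbbbbbbbbbbbbbbbbb....bbb....................................
190 ..PPPPP...PPPPPPPPPPPPPPPPPP.......................####bbbbbbbbbbbbbbbb......PPPPPPPPPP............................
192 ..PPPPP..PPPPPPPPPPPPPPPPPPPPPPPPPPPPPPP...........###..bb.......PPPPPPPPPPPPPPPPPPPPPPP......P....................
194 .PPPPPP..PPPPPPPPPPPPPPPPPPPPPPPPPPPPPPP....PPP....##..PPPPPPPPPPPPPPPPPPPPPPPPPPPPPPPPP...........................
196 ....PP....PPPPPPPPPPPPPPPPPPPPPPPPPPPPPP...PPPP...##..PPPPPPPPPPPPPPPPPPPPPPPPPPPPPPPPPP..
[... 2325 characters left out ...]
..........................bbbbb................................................................PPPP.
238 ............................................................P.P..............................................P.PPPP
240 ...........................................PP...P...........PP...............................................PPPPPP
242 .............................................P.....P...PP.P........................................................
244 ......................................................PPPPP........................................................
246 .........................................PPP.........PPPPP.......PPPP..............................................
```

The top image puts the foot about 18 mm behind the edge, so the head is at board y ≈ 162, roughly 74 mm short of the fence. The scene edge positions say it is within ~1 mm of flat. I'll lower slightly more and then slide.

step_arm(
  deltas=[0, 0, -0.5, 0, 50, 0, 0, -0.5, 0, 50, 0, 0, 0, 0, 50, 0, 0, 0, 0, 50, 0, 0, 0, 0, 50, 0, 0, 0, 0, 50, 0, 0, 0, 0, 50, 0, 0, 0, 0, 50, 0, 0, 0, 0, 50, 0, 0, 0, 0, 50],
)

```text
time: 38.45
tool_pos: [556.5, -5.6, 27.2]
tcp_rot: [3.141, -0.0, 1.76]
contact_force: [-1.8, 6.2, 1.8]
grip_width: 59.7
finger_force: 30.0
```

```bash
python3 - <<'E'
from h import *
np.set_printoptions(precision=2,suppress=True)
o=get_obs(); print(o["tool_pos"],o["contact_force"],o["moment"])
cv2.imwrite("pics/s12.png",capture("scene")[...,::-1])
for n in("s9","s10","s11","s12"):
    im=cv2.imread(f"pics/{n}.png").astype(float); r=[]
    for c in range(230,244,2):
        s=im[:,c,2]-im[:,c,0]; rows=np.arange(216,236,.1); r.append(round(rows[np.argmax(np.interp(rows,np.arange(384),s)>25)],1))
    print(n,np.array(r),np.mean(r))
E
```

```text
[556.46  -5.58  27.18] [-1.78  6.24  1.82] [ 0.14  0.03 -0.01]
s9 [226.4 226.9 227.5 228.2 228.5 229.1 229.5] 228.0142857142857
s10 [226.4 227.3 228.1 228.4 228.9 229.4 229.9] 228.34285714285718
s11 [226.9 227.5 228.1 228.5 229.1 229.5 230.3] 228.55714285714285
s12 [227.1 227.5 228.3 228.7 229.2 229.5 230.4] 228.6714285714286
```

step_arm(
  deltas=[-0.6, 3, 0, 0, 50, -0.6, 3, 0, 0, 50, -0.6, 3, 0, 0, 50, -0.6, 3, 0, 0, 50, -0.6, 3, 0, 0, 50, -0.6, 3, 0, 0, 50, -0.6, 3, 0, 0, 50, -0.6, 3, 0, 0, 50, -0.6, 3, 0, 0, 50, -0.6, 3, 0, 0, 50],
)

```text
time: 39.75
tool_pos: [550.5, 24.4, 27.1]
tcp_rot: [3.141, 0.0, 1.76]
contact_force: [1.2, -3.8, 1.0]
grip_width: 60.2
finger_force: 30.0
```

```bash
python3 - <<'E'
from h import *
np.set_printoptions(precision=2,suppress=True)
o=get_obs(); print(o["tool_pos"],o["contact_force"],o["moment"])
cv2.imwrite("pics/t13.png",capture("top")[...,::-1])
im=cv2.imread("pics/t13.png").astype(int); B,G,R=im[...,0],im[...,1],im[...,2]
ch=np.full(B.shape,'.'); ch[(R-B>30)]='b'; ch[(abs(R-B)<30)&(G>150)]='P'; ch[G<50]='#'
for r in range(184,220,3): print(r,''.join(ch[r,185:285]))
print(proj("top",[W(-17,0,92),W(43,0,92),W(-17,20,92),W(43,20,92)]))
E
```

```text
[550.46  24.42  27.14] [ 1.16 -3.83  1.03] [-1.22 -0.21  0.02]
184 ...........................................................................bbb......................
187 .......................................#...............bbbbbbbbbbbbbbbbb....bbb.....................
190 .......................................####bbbbbbbbbbbbbbbbbbbbbbbbbbbb.......b.....................
193 PPPPPPPPPPPPPPPPPPPPPP.PP..............####bbbbbbbbbb......PPPPPPPPPPPPPPPPPPP.b....................
196 PPPPPPPPPPPPPPPPPPPPPPPPPPPP...PPPP....###..PPPPPPPPPPPPPPPPPPPPPPPPPPPPPPPPPPP.b...................
199 ..........PPPPPPPPPPPPPPPPPP..PPPPP...####..PPPPPPPPPPPPPPPPPPPPPPPPPPPPPPPPPPP.b...........PPPP....
202 ...............................PPPP...###..PPPPPPPPPPPPPPPPPPPPPPPPPPPPPPPPPPPPP.b..............PPPP
205 ....................................####..PPPPPPPPPPPPPPPPPPPPPPPPPPPPPPPPPPPPPPbbb.................
208 ............................###########..PPPPPPPPPPPPPPPPPPPPPPPPPPPPPPPPPPPPPPPbbbb................
211 ............................#....#####..PPPPPPPPPPPPPPPPPPPPPPPPPPPPPPPPPPPPPPbbbbbb................
214 ...........PP..........................PPPPPPPPPPPPPPPPPPPPPPbbbbbbbbbbbbbbbbbbbbbbbb...............
217 ...........PPPPPPPP................PP.........bbbbbbbbbbbbbbbbbbbbbbbbbbbbbbbbbbbbbbb...............
[[268.06 207.75]
 [264.79 189.19]
 [261.79 208.82]
 [258.56 190.25]]
```

step_arm(
  deltas=[-0.6, 3, 0, 0, 50, -0.6, 3, 0, 0, 50, -0.6, 3, 0, 0, 50, -0.6, 3, 0, 0, 50, -0.6, 3, 0, 0, 50, -0.6, 3, 0, 0, 50, -0.6, 3, 0, 0, 50, -0.6, 3, 0, 0, 50, -0.6, 3, 0, 0, 50, -0.6, 3, 0, 0, 50],
)

```text
time: 41.05
tool_pos: [544.4, 54.4, 27.1]
tcp_rot: [3.142, 0.0, 1.76]
contact_force: [0.4, -3.4, -0.8]
grip_width: 59.7
finger_force: 30.0
```

step_arm(
  deltas=[-0.2, 1, 0, 0, 50, -0.2, 1, 0, 0, 50, -0.2, 1, 0, 0, 50, -0.2, 1, 0, 0, 50, -0.2, 1, 0, 0, 50, -0.2, 1, 0, 0, 50, -0.2, 1, 0, 0, 50, -0.2, 1, 0, 0, 50, 0, 0, 0, 0, 50, 0, 0, 0, 0, 50],
)

```text
time: 42.3
tool_pos: [542.8, 62.4, 27.2]
tcp_rot: [3.142, -0.0, 1.76]
contact_force: [0.9, -1.2, 0.2]
grip_width: 59.8
finger_force: 30.0
```

step_arm(
  deltas=[-0.2, 1, 0, 0, 50, -0.2, 1, 0, 0, 50, -0.2, 1, 0, 0, 50, 0, 0, 0, 0, 50, 0, 0, 0, 0, 50, 0, 0, 0, 0, 50, 0, 0, 0, 0, 50, 0, 0, 0, 0, 50, 0, 0, 0, 0, 50, 0, 0, 0, 0, 50],
)

```text
time: 43.55
tool_pos: [542.3, 65.3, 27.2]
tcp_rot: [3.141, -0.0, 1.76]
contact_force: [-0.4, -0.4, 0.7]
grip_width: 60.0
finger_force: 30.0
```

step_arm(
  deltas=[-0.2, 1, 0, 0, 50, -0.2, 1, 0, 0, 50, 0, 0, 0, 0, 50, 0, 0, 0, 0, 50, 0, 0, 0, 0, 50, 0, 0, 0, 0, 50, 0, 0, 0, 0, 50, 0, 0, 0, 0, 50, 0, 0, 0, 0, 50, 0, 0, 0, 0, 50],
)

```text
time: 44.8
tool_pos: [542.0, 66.9, 27.1]
tcp_rot: [3.141, 0.0, 1.76]
contact_force: [2.3, -5.2, -0.4]
grip_width: 60.0
finger_force: 30.0
```

step_arm(
  deltas=[-0.2, 1, 0, 0, 50, 0, 0, 0, 0, 50, 0, 0, 0, 0, 50, 0, 0, 0, 0, 50, 0, 0, 0, 0, 50, 0, 0, 0, 0, 50, 0, 0, 0, 0, 50, 0, 0, 0, 0, 50, 0, 0, 0, 0, 50, 0, 0, 0, 0, 50],
)

```text
time: 46.05
tool_pos: [541.9, 66.9, 27.1]
tcp_rot: [3.142, 0.002, 1.76]
contact_force: [1.5, -10.0, -2.0]
grip_width: 60.0
finger_force: 30.0
```

Fence contact at about 10 N, where the estimate put it. I'll ease the push off, lower a hair and open slowly.

step_arm(
  deltas=[0.1, -0.5, -0.4, 0, 50, 0, 0, -0.4, 0, 50, 0, 0, 0, 0, 59.8, 0, 0, 0, 0, 60.2, 0, 0, 0, 0, 60.6, 0, 0, 0, 0, 61, 0, 0, 0, 0, 61.5, 0, 0, 0, 0, 62, 0, 0, 0, 0, 64, 0, 0, 0, 0, 66],
)

```text
time: 47.3
tool_pos: [541.6, 67.9, 26.2]
tcp_rot: [-3.141, -0.0, 1.76]
contact_force: [0.3, -0.3, 0.2]
grip_width: 65.7
finger_force: 0.3
```

```bash
python3 - <<'E'
from h import *
np.set_printoptions(precision=2,suppress=True)
o=get_obs(); print(o["tool_pos"],o["contact_force"],o["moment"],o["grip_width"],o["finger_force"])
E
```

```text
[541.63  67.91  26.16] [ 0.33 -0.29  0.2 ] [-0.22  0.15 -0.02] 65.70913430340823 0.337942186743021
```

step_arm(
  deltas=[0, 0, 0, 0, 70, 0, 0, 0, 0, 76, 0, 0, 0, 0, 80, 0, 0, 10, 0, 80, 0, 0, 20, 0, 80, 0, 0, 30, 0, 80, 0, 0, 35, 0, 80, 0, 0, 35, 0, 80, 0, 0, 35, 0, 80, 0, 0, 20, 0, 80],
)

```text
time: 48.55
tool_pos: [542.3, 67.8, 214.2]
tcp_rot: [3.138, 0.001, 1.76]
contact_force: [0.1, -0.2, -0.7]
grip_width: 79.7
finger_force: 0.0
```

step_arm(
  deltas=[-5, -45, 0, 0, 80, -5, -45, 0, 0, 80, -5, -45, 0, 0, 80, -5, -45, 0, 0, 80, -5, -45, 0, 0, 80, -5, -45, 0, 0, 80, -5, -45, 0, 0, 80, -5, -20, 0, 0, 80, 0, 0, 0, 0, 80, 0, 0, 0, 0, 80],
)

```text
time: 49.8
tool_pos: [501.9, -266.0, 211.5]
tcp_rot: [3.141, -0.001, 1.761]
contact_force: [-0.5, 0.4, -0.2]
grip_width: 79.8
finger_force: 0.0
```

```bash
python3 - <<'E'
from h import *
np.set_printoptions(precision=2,suppress=True)
o=get_obs(); print(o["time"],o["tool_pos"])
for n in("top","scene"): cv2.imwrite(f"pics/{n}_end.png",capture(n)[...,::-1])
im=cv2.imread("pics/top_end.png").astype(int); B,G,R=im[...,0],im[...,1],im[...,2]
ch=np.full(B.shape,'.'); ch[(R-B>30)]='b'; ch[(abs(R-B)<30)&(G>150)]='P'; ch[G<50]='#'; ch[(R>1.6*G)&(R>1.6*B)]='r'; ch[(R-B>30)&(G<90)&(ch!='r')]='d'
for r in range(180,246,2): print(r,''.join(ch[r,182:285]))
x=17
print("pred flat top corners (head,foot)",proj("top",[W(x-30-4,236,92),W(x+30-4,236,92),W(x-34,56,92),W(x+26,56,92)]), "fence top inner",proj("top",[W(-80,236,52),W(80,236,52)]))
E
```

```text
49.8 [ 501.95 -265.97  211.54]
180 .......................................................................................................
182 .......................................................................................................
184 ..............................................................................ddd......................
186 ...............................................................dddddddddddd.....dd.....................
188 ....................................................dddddddddddddddddddddddd...ddd.....................
190 ....PPP...............................d..dddddddddddddddddddddddddddddddbbdddddddd.....................
192 ....PPPPP..................d.ddddddddddddddddddddddddddddddddddddddddddbbbbbbdddddd....................
194 ....PPP.......dbddd...ddddddddddddddddddddddddddddd................ddddbbbbbbbbbddd....................
196 ......PP..P..dbbbd.....dddddddddddddddd............PPPPPPPPPP.......ddddbbbbbbbbbbbd...................
198 ......PP.P...ddbbddd..dddddd......................PPPPPPPPPPPPPP....ddddbbbbbbbbbbbb.........
[... 1948 characters left out ...]
...#..
236 ...................ddddd.....ddddddbbbbbbbbbbbbbbbb....................................................
238 ...................dddddd...ddddddbbbbb..................P.....PP......................................
240 ....................dddd........................PP..P..................................................
242 .......................................PP........P.......P.............................................
244 ............................................P.............PPP........................P.................
pred flat top corners (head,foot) [[193.94 220.39]
 [191.11 201.7 ]
 [250.51 210.75]
 [247.34 192.16]] fence top inner [[198.69 240.8 ]
 [191.31 192.22]]
```

```bash
python3 -c "
from plant import *
print(close_job())"
```

```text
the job is handed in; nothing more can be done
None
```

I handed the job in at about 50 s: the block was butted against the board edge, tipped over it under guidance, slid until a roughly 10 N contact stopped it at the fence, and released. The last top view was consistent with it lying flat and square there, but I had used all ten picture views and checked that from pixel values only, and `close_job()` returned no verdict.

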